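# Hook a stuck frame spacer out of a panel rack

### The job

A little oblong wooden frame spacer has slipped deep into one of the two narrow slots of the panel rack. Take the hooked pick from its rest, reach its hook in behind the spacer and drag it out through the open mouth of the slot, so that it lies wholly out on the bench just in front of the rack. Leave the round dowel stub in the other slot where it is, and lay the pick back in its rest as you found it.

Things in the scene. Friction and masses are not known exactly. Their poses are not given: they have to be found in the camera images.
- rack: Fixed wooden rack, 82 (x) x 140 (y) x 42 mm high; origin: centre of its underside. Two open-topped slots along y, centred at x = -17 and +17 mm, 20 mm wide, open at the mouth (y = +70 mm), closed at the back by a board (inner face y = -58 mm). No floor: things in them lie on the bench and slide straight out. Which slot holds the spacer varies. Bench before the mouths is free.
- spacer: Oblong dark wooden block, 16 (x) x 40 (y) x 16 mm high, 0.04 to 0.09 kg, two small flush steel screw caps on top. Origin: its centre. It lies loose, lengthwise in one slot of the rack, its near end 30 to 55 mm inside the mouth, its far end at least 33 mm before the back board.
- dowel: Round dark wooden dowel stub, 14 mm in diameter, 40 mm long (its y), origin at its centre, lying lengthwise in the other slot of the rack. It can roll a little between the slot walls.
- pick: Hooked pick, 90 g. Origin: centre of its square wooden handle, 18 (x) x 120 (y) x 18 mm; grip its middle from above (free 70 mm below). A 7 mm rod runs on level to -y and at y = -115 mm turns straight down to z = -82 mm (the hook). It starts level, handle centre 90 mm above the bench, in two open forks (26 mm wide, 12 mm thick, at y = -50 and +50 mm, tops at z = +16 mm) of a fixed rest.

How it is judged:
On the way:
1. the pick is dragging the spacer along the slot, at least half of the spacer still inside (contact force between pick and spacer above 0.03 N and y of spacer in the frame of rack between 0.035 and 0.07 m), for 0.05 s.
At the end, for the whole second after the job is handed in: Spacer still on the bench, out of the slot: its centre 89 to 190 mm from the rack's centre in the mouth direction, within 70 mm sideways. Pick still and level (10 degrees) in its rest, within 20 mm of its start, hook towards the rack's side as before. Dowel within 20 mm of its start (y of spacer in the frame of rack between 0.089 and 0.19 m and x of spacer in the frame of rack between -0.07 and 0.07 m and height (world z) of spacer below 0.02 m and linear speed of each of spacer, pick below 0.02 m/s and distance of each of pick, dowel from where it was at the start of the episode below 0.02 m and angle between pick's own z axis and vertical below 0.17 rad and y of rack in the frame of pick below -0.1 m); the robot touches nothing.
It fails at once if the dowel stub is moved by more than 20 mm (distance of dowel from where it was at the start of the episode above 0.02 m).
It also fails if it takes over 45 s, if anything falls off the work surface, if the arm or the gripper's body presses on something with over 40 N, if the wrist force passes 120 N, or if a joint passes its speed limit or range.

### The arm

A 6-joint arm with a two-finger parallel gripper is mounted at the origin on the work surface; the furniture and walls round the work are solid. World frame = base frame: x ahead of the robot, y to its left, z up, the work surface at z = 0. Lengths are in m, angles in rad, forces in N, time in s.
With the tool pointing down it reaches from about 0.3 to 0.875 m from the base axis. Payload 6.4 kg.
Tool frame: the origin (TCP) lies where the fingers leave the gripper's body, on its centre line; the fingertips stand 73 mm ahead of it and the grasp point (between the pads) lies 54 mm ahead of it; z points along the fingers, y is the line along which they close (so a half turn about z gives the same grasp; the last joint's range is limited). The gripper opens to 85 mm and grips with 20 to 120 N. Pads are 22 mm wide; open, the fingers measure 114 mm over their backs; the gripper's body (76 mm by 85 mm) begins 54 mm behind the grasp point. The pads swing forward as they close: fully open they stand 13 mm farther back than shut.
Start: joints at [-1.368, 0.181, 1.607, -0, 1.354, -0.206], TCP at [0.229, -0.528, 0.304] pointing down, gripper open.
Joint ranges: [-2.99, 2.99], [-0.89, 2.07], [0.3, 2.58], [-1.14, 4.28], [0, 2.63], [-3.12, 3.12]. Speed limits (rad/s): [2.57, 2.57, 3.01, 3.14, 3.14, 3.14].

### API

Orientations are given as a unit quaternion [w, x, y, z].
In Python, from bench import ctrl gives the robot as it stands.
- The arm moves only by the tool carry_out, never from a script. Its argument "steps" is one flat list of numbers, 7 for each row, row after row: the shift along the tool's x, y, z in m, then the turn, a rotation vector about the tool's x, y, z in rad, then the opening, from 0 (shut) to 1 (fully open). In form: [dx, dy, dz, wx, wy, wz, claw, dx, dy, dz, wx, wy, wz, claw, ...]. A call has 1 to 20 rows; each row is the pose to reach, as a shift and turn from the pose commanded when the call began, along the tool's axes at that moment; what a row does not reach only later rows make up. A row lasts 1/10 s, in which the tool goes at most 50 mm and 8.59 degrees, less where a joint would pass 70% of its speed; a pose out of reach is approached as far as the arm can. A call with a gripper value outside its range is refused whole. The fingers move at their own pace and stop on an object; the grip force is fixed at half the most. Time passes only in rows, so rows that repeat a pose let the fingers close. It gives the time, the measured TCP pose, the force, the opening and the grip force at its end, in the units of the state.
- ctrl.get_obs(): the state, without advancing time (a new reading comes with each control period).
- ctrl.camera(name): name is "side" or "top" or "wrist"; returns the picture (480x640x3 uint8, red, green, blue); there is no depth.
- ctrl.camera_params(name): a dict with "vertical_fov" (degrees; the focal length in pixels is half the picture's height over the tangent of half this angle, whatever the lens; pixels are square), "cx", "cy" (the principal point, pixels), "cam_to_world" (4x4, takes a point from camera to world coordinates); the wrist camera has in their place "hand_eye" (4x4, takes a point from camera to tool coordinates, whose origin is the TCP and whose axes are the flange's). Camera axes: x right, y down, z forward; pixel columns grow to the right and rows downward; lengths in m; the calibration is good to about 2 mm. A picture is of the moment at which its call begins: read the wrist's pose just before it. camera_params takes no time and is no camera call.
- ctrl.hand_in(): hands the job in; it is judged then, once.
The state is a dict: "time_s": time; "q": joint angles; "dq": joint speeds; "joint_efforts": joint torques, N m; "eef_pos": TCP position; "eef_rot": TCP orientation; "wrist_force": force on the tool from outside, world axes, zero at the start; "torque": the same for the moment, N m; "opening": opening from 0.0 (shut) to 1.0 (fully open); "grasp_force": force on a finger pad.
Only numpy, scipy, OpenCV 4.12 (cv2) and the standard library are available. Lean on these libraries where they do the work, as an engineer would, in place of code of your own. Each camera call takes 0.05 s, during which the arm holds its last target. There are 200 camera calls.

## Working session

There is one attempt and no reset: what is moved stays moved. The work goes in short steps, Python scripts to look and compute and a tool call to move; the robot and the scene stay as the last step left them, time stands still between calls to the robot, and variables do not carry over. Pictures are saved under pics/ and viewed, at most 10 in all, crops included, and the job is handed in when it is done.

Besides the shell and the picture viewer there is one more tool, called after "Request:" by a JSON object that holds its "op" and its "data", one argument or row to a line. carry_out: Moves the arm, as the interface text tells. Its arguments: {"type":"object","properties":{"steps":{"type":"array"}},"required":["steps"]}

```bash
mkdir -p pics; python3 - <<'E'
from bench import ctrl
import cv2,json
o=ctrl.get_obs();print({k:o[k] for k in("time_s","eef_pos","eef_rot","q","opening")})
for n in("top","side"):
    im=ctrl.camera(n);cv2.imwrite(f"pics/{n}0.png",im[:,:,::-1]);print(n,ctrl.camera_params(n))
print(ctrl.camera_params("wrist"))
E
```

```text
{'time_s': 0.0, 'eef_pos': array([ 0.2284868 , -0.52717884,  0.3029749 ]), 'eef_rot': array([-8.89055033e-04,  9.79183020e-01,  2.02977393e-01, -1.30350094e-05]), 'q': array([-1.36829680e+00,  1.81545596e-01,  1.60802162e+00, -3.01522803e-05,
        1.35380349e+00, -2.06289434e-01]), 'opening': 1.0016971885374335}
top {'vertical_fov': 47.22483316318882, 'cx': 322.351027839801, 'cy': 239.11027601366044, 'cam_to_world': array([[-0.01613554, -0.99318944,  0.11538796,  0.31882822],
       [-0.99986401,  0.016421  ,  0.00152373, -0.00235803],
       [-0.00340814, -0.11534768, -0.99331933,  1.07084781],
       [ 0.        ,  0.        ,  0.        ,  1.        ]])}
side {'vertical_fov': 51.427897725813395, 'cx': 312.8265484453233, 'cy': 241.12301883251845, 'cam_to_world': array([[ 0.98114762, -0.07722835,  0.17715847,  0.26112709],
       [-0.1928283 , -0.45242081,  0.87070813, -0.8382463 ],
       [ 0.01290682, -0.88845438, -0.45878341,  0.51151625],
       [ 0.        ,  0.        ,  0.        ,  1.        ]])}
{'vertical_fov': 63.17565674416144, 'cx': 313.83538784238704, 'cy': 244.08264866919268, 'hand_eye': array([[ 5.14620100e-04, -9.47250810e-01, -3.20492804e-01,
         8.24853893e-02],
       [ 9.99999861e-01,  5.23510581e-04,  5.84231717e-05,
         1.07689778e-03],
       [ 1.12439977e-04, -3.20492789e-01,  9.47250948e-01,
        -6.95364752e-02],
       [ 0.00000000e+00,  0.00000000e+00,  0.00000000e+00,
         1.00000000e+00]])}
```

View pics/top0.png

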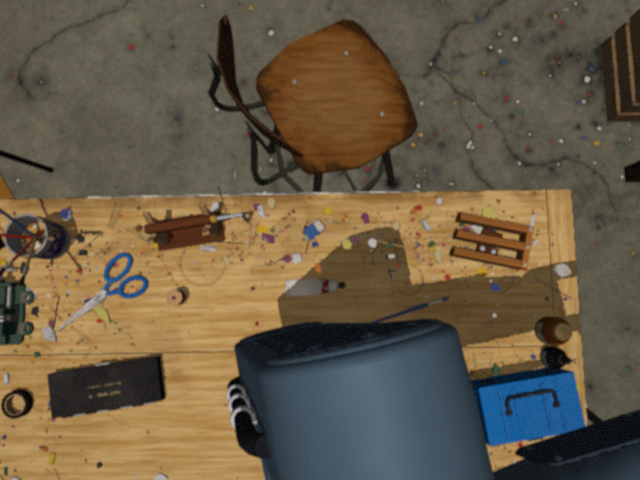

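View pics/side0.png

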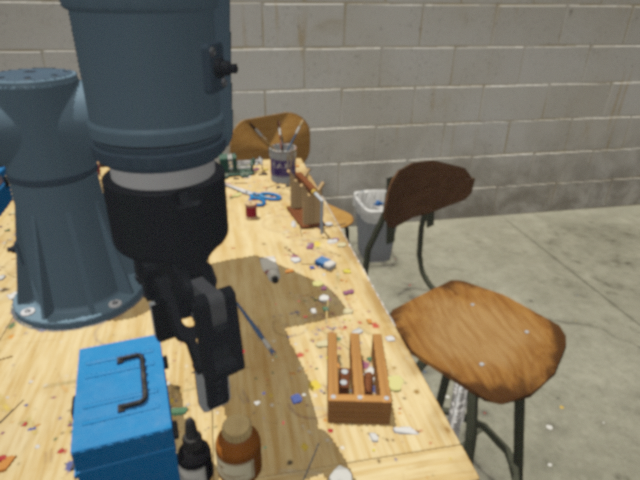

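Top: rack around (493,240), with its back board on the right (about 527) and mouth to the left. The pick rest is near (190,230) with the rod running right to (248,213). Enlarging both.

```bash
python3 - <<'E'
import cv2,numpy as np
t=cv2.imread("pics/top0.png");s=cv2.imread("pics/side0.png")
r=lambda a,f:cv2.resize(a,None,fx=f,fy=f,interpolation=cv2.INTER_CUBIC)
a=r(t[195:285,440:550],4)   # 440x360
b=r(t[195:265,135:265],4)   # 520x280
c=r(s[320:430,315:405],4)   #360x440
d=r(s[160:240,270:360],4)   #360x320
W=np.zeros((600,800,3),np.uint8)
a=cv2.resize(a,(440,300) if 0 else (367,300));
W[:300,:367]=a
b=cv2.resize(b,(433,233));W[:233,367:]=b
c=cv2.resize(c,(245,300));W[300:,:245]=c
d=cv2.resize(d,(337,300));W[300:,300:637]=d
cv2.imwrite("pics/crop1.png",W)
E
```

```text
(no output)
```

View pics/crop1.png

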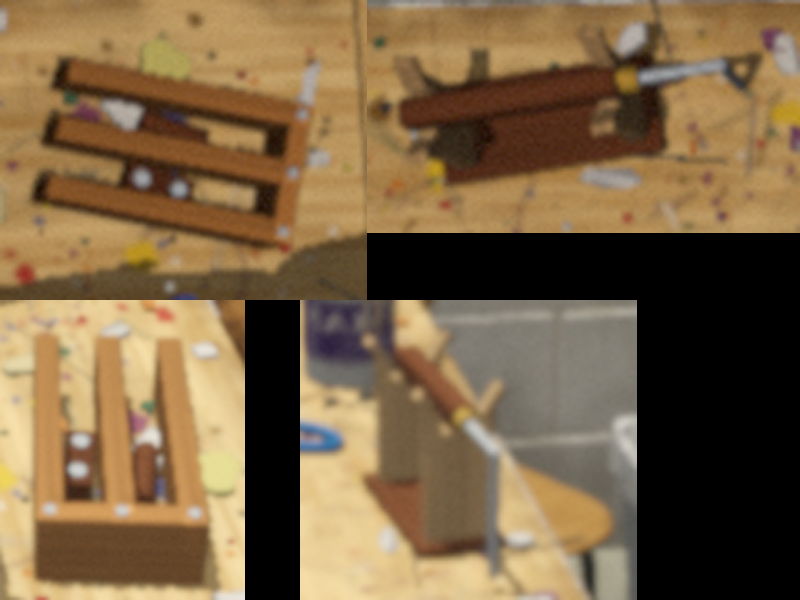

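Spacer (two caps at crop (142,178), (179,189)) is in the slot nearer the robot; the plain dowel is in the far slot. Computing positions.

```bash
cat > h.py <<'E'
import numpy as np
from bench import ctrl
from scipy.spatial.transform import Rotation as R
def ray(n,uv,z,T=None):
    p=ctrl.camera_params(n);f=240/np.tan(np.radians(p["vertical_fov"])/2)
    T=p["cam_to_world"] if T is None else T
    d=T[:3,:3]@[(uv[0]-p["cx"])/f,(uv[1]-p["cy"])/f,1];o=T[:3,3]
    return o+d*(z-o[2])/d[2]
def proj(n,P,T=None):
    p=ctrl.camera_params(n);f=240/np.tan(np.radians(p["vertical_fov"])/2)
    T=p["cam_to_world"] if T is None else T
    c=T[:3,:3].T@(np.array(P)-T[:3,3]);return np.array([f*c[0]/c[2]+p["cx"],f*c[1]/c[2]+p["cy"]])
def Twrist():
    o=ctrl.get_obs();q=o["eef_rot"];T=np.eye(4);T[:3,:3]=R.from_quat(np.roll(q,-1)).as_matrix();T[:3,3]=o["eef_pos"]
    return T@ctrl.camera_params("wrist")["hand_eye"]
E
python3 - <<'E'
from h import *
A=lambda u,v:(440+u*.3,195+v*.3)
B=lambda u,v:(135+(u-367)*.3,195+v*.3)
C=lambda u,v:(315+u*90/245,320+(v-300)*110/300)
D=lambda u,v:(270+(u-300)*90/337,160+(v-300)*80/300)
for n,u in dict(ml_far=(65,58),back_far=(310,100),back_near=(286,246),ml_near=(37,178)).items():print(n,ray("top",A(*u),.042))
for n,u in dict(bl=(38,512),br=(207,520),ml=(36,335),mr=(180,340)).items():print("side",n,ray("side",C(*u),.042))
for u in((142,178),(179,189)):print("cap",ray("top",A(*u),.016))
for u in((81,440),(78,470)):print("capS",ray("side",C(*u),.016))
for n,u in dict(hl=(402,112),hr=(620,80),hook=(750,68)).items():print(n,ray("top",B(*u),.09))
for n,u,z in(("hookbend",(492,450),.09),("hooktip",(494,573),.01),("handle near end",(460,412),.09),("far",(404,355),.09)):print(n,ray("side",D(*u),z))
E
```

```text
ml_far [ 0.48501306 -0.26155897  0.042     ]
back_far [ 0.45860313 -0.39923436  0.042     ]
back_near [ 0.37608667 -0.38077628  0.042     ]
ml_near [ 0.41674625 -0.24269064  0.042     ]
side bl [ 0.37867243 -0.37844472  0.042     ]
side br [ 0.45523338 -0.39759448  0.042     ]
side ml [ 0.40703866 -0.24821841  0.042     ]
side mr [ 0.48476722 -0.26667233  0.042     ]
cap [ 0.41822081 -0.30945681  0.016     ]
cap [ 0.41148363 -0.33050525  0.016     ]
capS [ 0.4189828  -0.30677994  0.016     ]
capS [ 0.41190998 -0.32816006  0.016     ]
hl [0.45713497 0.31793937 0.09      ]
hr [0.47268705 0.19998036 0.09      ]
hook [0.47809524 0.12945818 0.09      ]
hookbend [0.48013301 0.15168562 0.09      ]
hooktip [0.48281184 0.15050119 0.01      ]
handle near end [0.47326852 0.21410934 0.09      ]
far [0.45638699 0.32084145 0.09      ]
```

Request:
{"op": "carry_out", "data": {
  "steps": [0.292,-0.143,0,0,0,-0.942,1,0.292,-0.143,0,0,0,-0.942,1,0.292,-0.143,0,0,0,-0.942,1,0.292,-0.143,0,0,0,-0.942,1,0.292,-0.143,0,0,0,-0.942,1,0.292,-0.143,0,0,0,-0.942,1,0.292,-0.143,0,0,0,-0.942,1,0.292,-0.143,0,0,0,-0.942,1,0.292,-0.143,0,0,0,-0.942,1,0.292,-0.143,0,0,0,-0.942,1,0.292,-0.143,0,0,0,-0.942,1]
}}

```text
time_s: 1.2
eef_pos: [0.439, -0.2814, 0.3038]
eef_rot: [-0.0, 0.781, 0.624, -0.0]
wrist_force: [-0.0, 0.9, 0.5]
opening: 1.001
grasp_force: 0.0
```

```bash
python3 - <<'E'
from h import *
import cv2
T=Twrist();np.save("Tr.npy",T);im=ctrl.camera("wrist")[:,:,::-1];cv2.imwrite("pics/w1.png",im)
o=ctrl.get_obs();print(o["time_s"],o["eef_pos"],o["eef_rot"],o["q"])
E
```

```text
1.25 [ 0.43898054 -0.28134387  0.30376852] [-1.01903085e-04  7.81159004e-01  6.24332116e-01 -9.88103425e-05] [-7.97765462e-01  6.07391378e-02  1.74043215e+00 -1.81345517e-04
  1.34064367e+00 -5.75480260e-01]
```

View pics/w1.png

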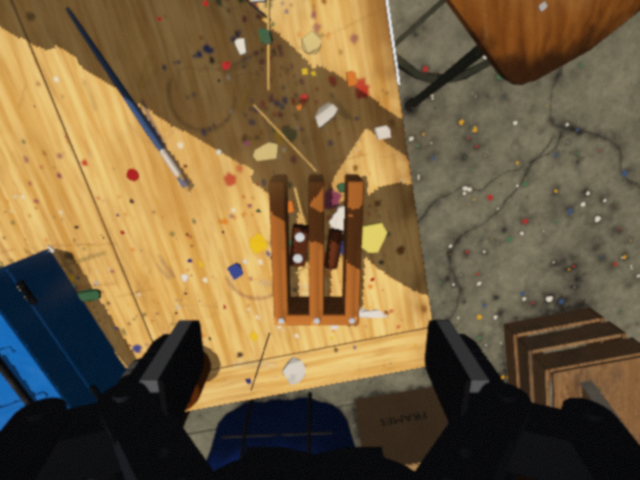

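Rack clear: top corners (271,176), (363,176), (360,325), (274,325); spacer caps (299,237), (297,259) in the left (near-robot) slot, dowel at (334,250).

```bash
python3 - <<'E'
from h import *
T=np.load("Tr.npy")
c=[ray("wrist",u,.042,T)[:2] for u in((271,176),(363,176),(360,325),(274,325))]
for p in c:print(p)
M=np.array([(-.041,.07),(.041,.07),(.041,-.07),(-.041,-.07)]);C=np.array(c)
m=C.mean(0);H=M.T@(C-m);U,S,V=np.linalg.svd(H);Rm=(U@V).T
th=np.arctan2(Rm[1,0],Rm[0,0]);print("centre",m,"yaw",th,"res",C-m-M@Rm.T)
for u in((299,237),(297,259)):
    p=ray("wrist",u,.016,T)[:2];print("cap",p,Rm.T@(p-m))
E
```

```text
[ 0.41083195 -0.24390495]
[ 0.48676948 -0.26102495]
[ 0.45810429 -0.40128993]
[ 0.37725576 -0.38306852]
centre [ 0.43324037 -0.32232209] yaw -0.2197955861621048 res [[ 0.00234309  0.00116196]
 [-0.00174662  0.00192043]
 [ 0.00011241 -0.00171267]
 [-0.00070888 -0.00136973]]
cap [ 0.41855255 -0.30964499] [-0.01709845  0.00916973]
cap [ 0.41140265 -0.33120097] [-0.01937649 -0.01342655]
```

Request:
{"op": "carry_out", "data": {
  "steps": [0.536,-0.093,0,0,0,-0.35,1,0.536,-0.093,0,0,0,-0.35,1,0.536,-0.093,0,0,0,-0.35,1,0.536,-0.093,0,0,0,-0.35,1,0.536,-0.093,0,0,0,-0.35,1,0.536,-0.093,0,0,0,-0.35,1,0.536,-0.093,0,0,0,-0.35,1,0.536,-0.093,0,0,0,-0.35,1,0.536,-0.093,0,0,0,-0.35,1,0.536,-0.093,0,0,0,-0.35,1,0.536,-0.093,0,0,0,-0.35,1,0.536,-0.093,0,0,0,-0.35,1,0.536,-0.093,0,0,0,-0.35,1,0.536,-0.093,0,0,0,-0.35,1]
}}

```text
time_s: 2.65
eef_pos: [0.4661, 0.2618, 0.3037]
eef_rot: [0.0, 0.66, 0.751, -0.0]
wrist_force: [-0.4, 0.3, -0.3]
opening: 0.999
grasp_force: 0.0
```

```bash
python3 - <<'E'
from h import *
import cv2
T=Twrist();np.save("Tp.npy",T);im=ctrl.camera("wrist")[:,:,::-1];cv2.imwrite("pics/w2.png",im)
o=ctrl.get_obs();print(o["time_s"],o["eef_pos"],o["eef_rot"],o["q"])
E
```

```text
2.7 [0.46621098 0.26161884 0.30380606] [ 5.66294814e-05  6.60475046e-01  7.50847962e-01 -2.21572909e-04] [ 2.89352268e-01  9.08171283e-02  1.70820444e+00 -3.40145809e-04
  1.34288640e+00  1.61535421e-01]
```

View pics/w2.png

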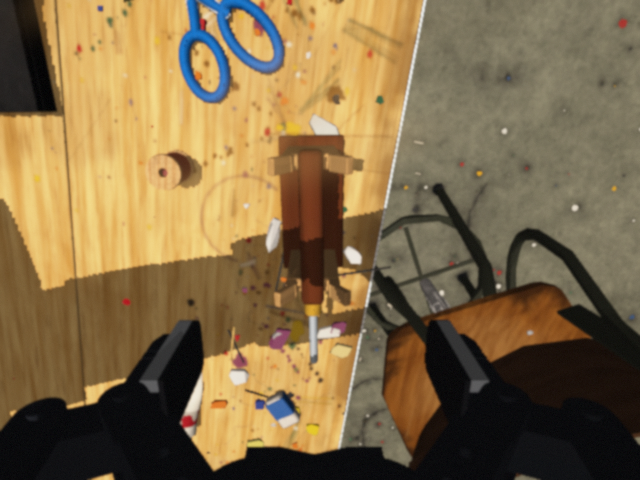

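Handle runs from (311,152) to wood end (312,305), rod ends at (314,358): nearly aligned with the tool.

```bash
python3 - <<'E'
from h import *
T=np.load("Tp.npy")
a,b=[ray("wrist",u,.099,T) for u in((311,151),(312.5,305))]
h=ray("wrist",(314,358),.09,T)
print(a,b,np.linalg.norm(a-b),"mid",(a+b)/2);d=a-b;print("yaw",np.arctan2(-d[0],d[1]))
d2=a-h;print("hook",h,"yaw2",np.arctan2(-d2[0],d2[1]),np.linalg.norm(d2))
# tool-axis delta from the commanded TCP
o=ctrl.get_obs();Q=R.from_quat(np.roll(o["eef_rot"],-1)).as_matrix()
m=(a+b)/2;print("delta tool",Q.T@(np.array([m[0],m[1],.144])-o["eef_pos"]))
E
```

```text
[0.45719506 0.31722293 0.099     ] [0.47324758 0.20048648 0.099     ] 0.11783498023455823 mid [0.46522132 0.25885471 0.099     ]
yaw 0.13665377142393736
hook [0.48149103 0.14614974 0.09      ] yaw2 0.14107746639055857 0.17302407756854793
delta tool [-0.00255497 -0.00129291  0.15980738]
```

Request:
{"op": "carry_out", "data": {
  "steps": [-0.003,-0.001,0.05,0,0,-0.01,1,-0.003,-0.001,0.09,0,0,-0.01,1,-0.003,-0.001,0.13,0,0,-0.01,1,-0.003,-0.001,0.16,0,0,-0.01,1,-0.003,-0.001,0.16,0,0,-0.01,1,-0.003,-0.001,0.16,0,0,-0.01,0,-0.003,-0.001,0.16,0,0,-0.01,0,-0.003,-0.001,0.16,0,0,-0.01,0,-0.003,-0.001,0.16,0,0,-0.01,0,-0.003,-0.001,0.16,0,0,-0.01,0,-0.003,-0.001,0.16,0,0,-0.01,0,-0.003,-0.001,0.16,0,0,-0.01,0,-0.003,-0.001,0.16,0,0,-0.01,0]
}}

```text
time_s: 4.0
eef_pos: [0.466, 0.2602, 0.1452]
eef_rot: [0.001, 0.656, 0.755, 0.001]
wrist_force: [-1.6, -1.3, 6.6]
opening: 0.2
grasp_force: 59.5
```

Request:
{"op": "carry_out", "data": {
  "steps": [0,0,-0.02,0,0,0,0,0,0,-0.05,0,0,0,0,0,0,-0.08,0,0,0,0,0,0,-0.08,0,0,0,0,0,0,-0.08,0,0,0,0]
}}

```text
time_s: 4.5
eef_pos: [0.4654, 0.2601, 0.2244]
eef_rot: [0.0, 0.656, 0.755, 0.001]
wrist_force: [-1.0, -1.0, -1.6]
opening: 0.197
grasp_force: 58.8
```

```bash
python3 - <<'E'
from h import *
import cv2
T=Twrist();np.save("Tg.npy",T);im=ctrl.camera("wrist")[:,:,::-1];cv2.imwrite("pics/w3.png",im)
o=ctrl.get_obs();print(o["time_s"],o["eef_pos"],o["eef_rot"],o["opening"],o["wrist_force"])
Q=R.from_quat(np.roll(o["eef_rot"],-1)).as_matrix()
th=np.arctan2(Q[1,0],Q[0,0]);print("tool yaw",th)
# target: above slot: hook at rack (-.017,-.040)
c=np.array([.4332,-.3223]);y=-.2198;Rm=np.array([[np.cos(y),-np.sin(y)],[np.sin(y),np.cos(y)]])
# grasp offset: handle centre vs TCP in tool x (assume as measured in rest)
t=c+Rm@[-.017,-.040+.115]
d=np.r_[t,o["eef_pos"][2]]-o["eef_pos"];print("target",t,"delta tool",Q.T@d,"turn",-(y+np.pi/2-th))
E
```

```text
4.55 [0.4647535  0.25984285 0.22321345] [-2.46765252e-04  6.55851729e-01  7.54889595e-01 -3.85707270e-04] 0.20069453384274674 [-1.99359644  0.30216513 -1.04727464]
tool yaw 1.7109718309234636
target [ 0.43296158 -0.24539783] delta tool [-4.95843157e-01 -1.02070646e-01  1.58609518e-04] turn 0.35997550412856705
```

View pics/w3.png

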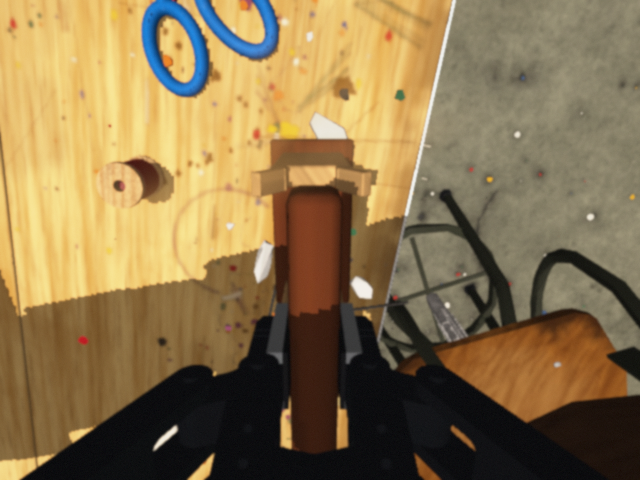

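Request:
{"op": "carry_out", "data": {
  "steps": [-0.03,-0.006,0,0,0,0.02,0,-0.496,-0.102,0,0,0,0.36,0,-0.496,-0.102,0,0,0,0.36,0,-0.496,-0.102,0,0,0,0.36,0,-0.496,-0.102,0,0,0,0.36,0,-0.496,-0.102,0,0,0,0.36,0,-0.496,-0.102,0,0,0,0.36,0,-0.496,-0.102,0,0,0,0.36,0,-0.496,-0.102,0,0,0,0.36,0,-0.496,-0.102,0,0,0,0.36,0,-0.496,-0.102,0,0,0,0.36,0,-0.496,-0.102,0,0,0,0.36,0,-0.496,-0.102,0,0,0,0.36,0,-0.496,-0.102,0,0,0,0.36,0,-0.496,-0.102,0,0,0,0.36,0]
}}

```text
time_s: 6.05
eef_pos: [0.4335, -0.244, 0.2233]
eef_rot: [-0.001, 0.78, 0.626, -0.0]
wrist_force: [0.0, -0.2, -0.7]
opening: 0.199
grasp_force: 58.7
```

```bash
python3 - <<'E'
from h import *
import cv2
o=ctrl.get_obs();s=ctrl.camera("side")[:,:,::-1];t=ctrl.camera("top")[:,:,::-1]
print(o["time_s"],o["eef_pos"],o["eef_rot"],o["opening"])
r=lambda a,f:cv2.resize(a,None,fx=f,fy=f,interpolation=cv2.INTER_CUBIC)
W=np.zeros((480,800,3),np.uint8)
W[:,:400]=r(s[310:430,310:410],4);W[:360,400:]=r(t[195:285,440:540],4)
cv2.imwrite("pics/c2.png",W)
# predicted hook tip & bend in side crop
Q=R.from_quat(np.roll(o["eef_rot"],-1)).as_matrix()
for n,p in(("bend",(-.115,0,.054)),("tip",(-.115,0,.136))):
    P=o["eef_pos"]+Q@p;u=proj("side",P);v=proj("top",P);print(n,P,(u-[310,310])*4,(v-[440,195])*4+[400,0])
E
```

```text
6.05 [ 0.4334728  -0.24399588  0.22334361] [-6.26617317e-04  7.79915935e-01  6.25883968e-01 -6.29026911e-06] 0.19868391948678027
bend [ 0.40852799 -0.35621501  0.16925457] [167.56985711 -28.75660116] [791.53110579 198.50675471]
tip [ 0.40846287 -0.3561355   0.08725464] [154.83738481 183.37201615] [720.82538213 217.88117385]
```

View pics/c2.png

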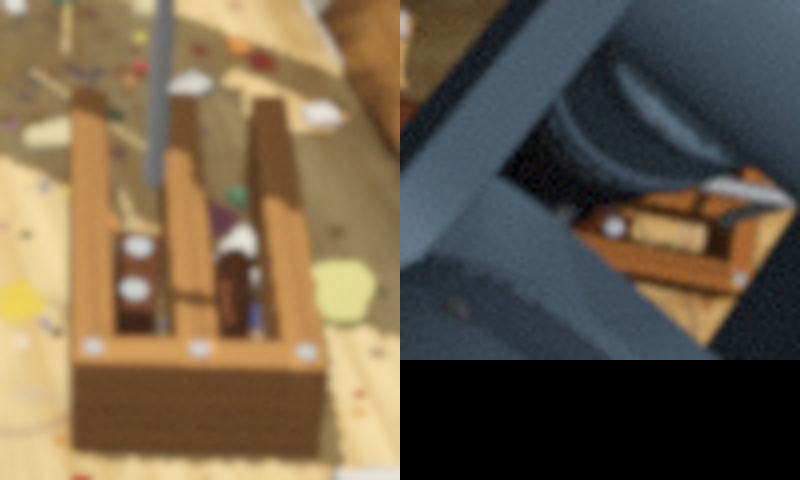

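Request:
{"op": "carry_out", "data": {
  "steps": [0,0,0.02,0,0,0,0,0,0,0.045,0,0,0,0,0,0,0.06,0,0,0,0,0,0,0.07,0,0,0,0,0,0,0.078,0,0,0,0,0,0,0.081,0,0,0,0,0,0,0.081,0,0,0,0,0,0,0.081,0,0,0,0]
}}

```text
time_s: 6.95
eef_pos: [0.4339, -0.2458, 0.1435]
eef_rot: [0.001, 0.78, 0.625, 0.0]
wrist_force: [0.2, -1.0, -1.1]
opening: 0.199
grasp_force: 58.7
```

Request:
{"op": "carry_out", "data": {
  "steps": [0.008,0,0,0,0,0,0,0.016,0,0,0,0,0,0,0.024,0,0,0,0,0,0,0.032,0,0,0,0,0,0,0.04,0,0,0,0,0,0,0.048,0,0,0,0,0,0,0.056,0,0,0,0,0,0,0.064,0,0,0,0,0,0,0.072,0,0,0,0,0,0,0.08,0,0,0,0,0,0,0.088,0,0,0,0,0,0,0.096,0,0,0,0,0,0,0.104,0,0,0,0,0,0,0.112,0,0,0,0,0,0,0.119,0,0,0,0,0,0,0.124,0,0,0,0,0,0,0.126,0,0,0,0,0,0,0.126,0,0,0,0,0,0]
}}

```text
time_s: 8.75
eef_pos: [0.461, -0.1221, 0.1428]
eef_rot: [-0.0, 0.78, 0.625, -0.0]
wrist_force: [0.4, 0.6, -1.2]
opening: 0.202
grasp_force: 58.7
```

```bash
python3 - <<'E'
from h import *
import cv2
o=ctrl.get_obs();s=ctrl.camera("side")[:,:,::-1]
print(o["time_s"],o["eef_pos"],o["eef_rot"],o["opening"])
cv2.imwrite("pics/c3.png",cv2.resize(s[260:430,290:420],None,fx=3.5,fy=3.5,interpolation=cv2.INTER_CUBIC))
E
```

```text
8.75 [ 0.46097195 -0.12213762  0.14280513] [-1.91920213e-04  7.80352272e-01  6.25340143e-01 -5.93748728e-06] 0.201501557875589
```

View pics/c3.png

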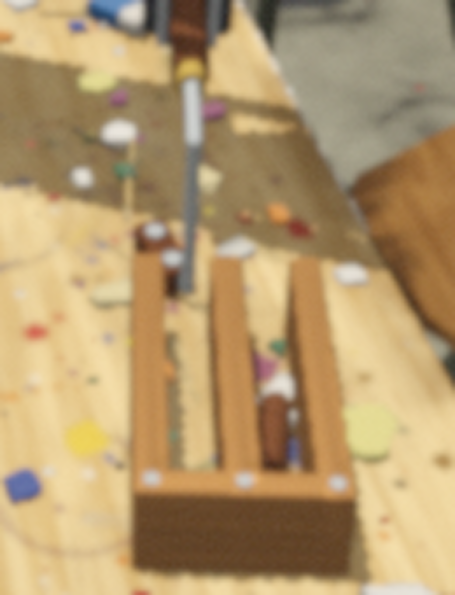

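Spacer is outside the mouth, slightly turned: caps at crop (155,230), (173,258).

```bash
python3 - <<'E'
from h import *
c=np.array([.4332,-.3223]);y=-.2198;Rm=np.array([[np.cos(y),-np.sin(y)],[np.sin(y),np.cos(y)]])
for u in((155,230),(173,258)):
    p=ray("side",(290+u[0]/3.5,260+u[1]/3.5),.016)[:2];print(p,Rm.T@(p-c))
o=ctrl.get_obs();Q=R.from_quat(np.roll(o["eef_rot"],-1)).as_matrix();p=(o["eef_pos"]+Q@[-.115,0,.136]);print("hook",p,Rm.T@(p[:2]-c))
E
```

```text
[ 0.42897355 -0.19905831] [-0.0309957   0.11935512]
[ 0.4322332  -0.22090733] [-0.02305064  0.09874247]
hook [ 0.43582466 -0.23453781  0.00678168] [-0.01657367  0.08622299]
```

Request:
{"op": "carry_out", "data": {
  "steps": [-0.005,0,0,0,0,0,0,-0.006,0,-0.01,0,0,0,0,-0.006,0,-0.04,0,0,0,0,-0.006,0,-0.08,0,0,0,0,-0.006,0,-0.08,0,0,0,0,-0.006,0,-0.08,0,0,0,0]
}}

```text
time_s: 9.4
eef_pos: [0.4603, -0.129, 0.2244]
eef_rot: [0.002, 0.781, 0.625, 0.001]
wrist_force: [-1.4, 0.6, -1.1]
opening: 0.203
grasp_force: 58.8
```

```bash
python3 - <<'E'
from h import *
o=ctrl.get_obs();Q=R.from_quat(np.roll(o["eef_rot"],-1)).as_matrix()
th=np.arctan2(Q[1,0],Q[0,0]);print(o["time_s"],o["eef_pos"],Q.T@(np.array([.4653,.2599,.2235])-o["eef_pos"]),"turn",-(1.711-th))
E
```

```text
9.4 [ 0.46025378 -0.12899758  0.22443345] [ 3.80586532e-01 -8.01340049e-02  3.10928100e-04] turn -0.3606983006688831
```

Request:
{"op": "carry_out", "data": {
  "steps": [0.381,-0.08,0,0,0,-0.361,0,0.381,-0.08,0,0,0,-0.361,0,0.381,-0.08,0,0,0,-0.361,0,0.381,-0.08,0,0,0,-0.361,0,0.381,-0.08,0,0,0,-0.361,0,0.381,-0.08,0,0,0,-0.361,0,0.381,-0.08,0,0,0,-0.361,0,0.381,-0.08,0,0,0,-0.361,0,0.381,-0.08,0,0,0,-0.361,0,0.381,-0.08,0,0,0,-0.361,0,0.381,-0.08,0,0,0,-0.361,0,0.381,-0.08,0,0,0,-0.361,0,0.381,-0.08,0,0,0,-0.361,0]
}}

```text
time_s: 10.7
eef_pos: [0.465, 0.2598, 0.2228]
eef_rot: [-0.0, 0.656, 0.755, -0.0]
wrist_force: [-0.1, 0.7, -1.6]
opening: 0.201
grasp_force: 58.8
```

```bash
python3 - <<'E'
from h import *
import cv2
o=ctrl.get_obs();Q=R.from_quat(np.roll(o["eef_rot"],-1)).as_matrix()
th=np.arctan2(Q[1,0],Q[0,0]);print(o["time_s"],o["eef_pos"],Q.T@(np.array([.4653,.2599,.2235])-o["eef_pos"]),"turn",-(1.711-th))
cv2.imwrite("pics/w4.png",np.hstack([cv2.resize(cv2.imread("pics/w3.png"),(400,300)),cv2.resize(ctrl.camera("wrist")[:,:,::-1],(400,300))]))
E
```

```text
10.7 [0.46497582 0.25980946 0.22278789] [ 4.46086310e-05  3.33408694e-04 -7.12206612e-04] turn -0.0010950882155924546
```

View pics/w4.png

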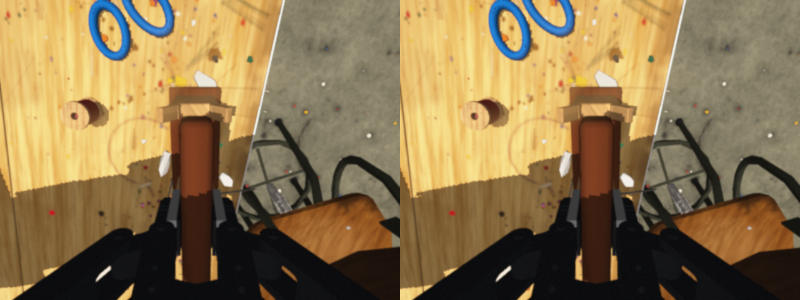

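The view over the rest matches the one taken after the lift, so the pick has not slipped. Lowering 80 mm.

Request:
{"op": "carry_out", "data": {
  "steps": [0,0,0.02,0,0,0,0,0,0,0.04,0,0,0,0,0,0,0.055,0,0,0,0,0,0,0.066,0,0,0,0,0,0,0.073,0,0,0,0,0,0,0.077,0,0,0,0,0,0,0.079,0,0,0,0,0,0,0.079,0,0,0,0]
}}

```text
time_s: 11.55
eef_pos: [0.4651, 0.2609, 0.1453]
eef_rot: [0.0, 0.656, 0.755, -0.0]
wrist_force: [-3.5, -2.6, 6.8]
opening: 0.2
grasp_force: 59.8
```

Same height (0.1453) and contact force as at the grasp: seated. Releasing, then rising.

Request:
{"op": "carry_out", "data": {
  "steps": [0,0,0,0,0,0,0.35,0,0,0,0,0,0,0.6,0,0,0,0,0,0,1,0,0,0,0,0,0,1,0,0,0,0,0,0,1,0,0,0,0,0,0,1,0,0,-0.02,0,0,0,1,0,0,-0.06,0,0,0,1,0,0,-0.1,0,0,0,1,0,0,-0.15,0,0,0,1,0,0,-0.16,0,0,0,1,0,0,-0.16,0,0,0,1]
}}

```text
time_s: 12.75
eef_pos: [0.4659, 0.2613, 0.3066]
eef_rot: [0.002, 0.655, 0.755, 0.002]
wrist_force: [0.0, 0.8, -0.4]
opening: 1.002
grasp_force: 0.0
```

```bash
python3 - <<'E'
from h import *
import cv2
o=ctrl.get_obs();print(o["time_s"],o["eef_pos"],o["opening"])
w=ctrl.camera("wrist")[:,:,::-1];s=ctrl.camera("side")[:,:,::-1]
cv2.imwrite("pics/f.png",np.hstack([cv2.resize(w,(400,300)),cv2.resize(s[160:430,270:480],(233,300))]))
E
```

```text
12.75 [0.46589273 0.26132381 0.30657724] 1.0024827974552577
```

View pics/f.png

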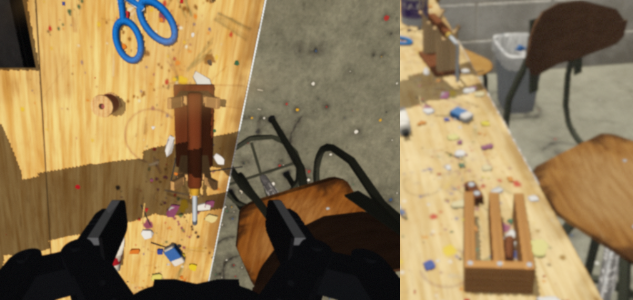

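The pick lies in its rest as before, the spacer is out in front of the mouth and the dowel is still in its slot.

```bash
python3 -c "
from bench import ctrl
print(ctrl.hand_in())"
```

```text
the job is handed in; nothing more can be done
None
```

I handed the job in at about 12.8 s; no verdict came back. The spacer lies out on the bench in front of the rack, its centre about 109 mm from the rack's centre. The dowel looks undisturbed in its slot, and the pick is back in its rest.

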